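# Fit the main fuse in the press's fuse base

### The arm

A 6-joint arm with a two-finger parallel gripper is mounted at the origin on the work surface. World frame = base frame: x ahead of the robot, y to its left, z up, the work surface at z = 0. Lengths are in m, angles in rad, forces in N, time in s.
With the tool pointing down it reaches from about 0.425 to 0.95 m from the base axis. Payload 3.5 kg.
Tool frame: the origin (TCP) lies on the centre line of the jaws, within the pads' length; the fingertips stand 19 mm ahead of it and the grasp point (between the pads) is the TCP; z points along the fingers, y is the line along which they close (so a half turn about z gives the same grasp; the last joint's range is limited). The gripper opens to 85 mm and grips with 20 to 120 N. Pads are 22 mm wide; open, the fingers measure 114 mm over their backs; the gripper's body (76 mm by 85 mm) begins 54 mm behind the grasp point. The pads swing forward as they close: fully open they stand 13 mm farther back than shut.
Start: joints at [-1.319, 0.286, 1.577, -0, 1.279, -0.15], TCP at [0.264, -0.621, 0.25] pointing down, gripper open.
Joint ranges: [-2.77, 2.77], [-0.9, 2.22], [0.21, 2.48], [-1.53, 4.67], [0.24, 2.81], [-2.84, 2.84]. Speed limits (rad/s): [2.79, 2.79, 3.14, 3.14, 3.14, 3.14].

### API

Orientations are given as a unit quaternion [x, y, z, w].
In Python, from plant import status, cams, ctrl gives the robot as it stands.
- The arm moves only by the shell command python3 -m inch 'ROWS' [FORCE]. ROWS is JSON, a list of rows, each a list of 3 entries, a list of its own where there are three numbers: the opening, from -1 (shut) to 1 (fully open), then the shift along the tool's x, y, z in cm, then the turn about the tool's z in rad. In form: [[jaw, [dx, dy, dz], twist], ...]. A call has 1 to 20 rows; each row is the pose to reach, as a shift and turn from the pose commanded when the call began, along the tool's axes at that moment; what a row does not reach only later rows make up. A row lasts 1/10 s, in which the tool goes at most 50 mm and 8.59 degrees, less where a joint would pass 70% of its speed; a pose out of reach is approached as far as the arm can. A call with a gripper value outside its range is refused whole. The fingers move at their own pace and stop on an object; FORCE is the grip in N (left out, the last holds). Time passes only in rows, so rows that repeat a pose let the fingers close. It gives the time, the measured TCP pose, the force and the opening at its end, in the units of the state.
- status.get_state(): the state, without advancing time (a new reading comes with each control period).
- cams.read_camera(name): name is "scene" or "top"; returns the picture (480x640x3 uint8, blue, green, red); there is no depth.
- cams.calibration(name): a dict with "camera_matrix" (3x3 intrinsics, pixels), "k1" (the pictures are not rectified: a ray, as slopes to the right and down, at radius r is drawn at 1 + k1 r^2 times it, then the intrinsics apply), "cam_to_world" (4x4, takes a point from camera to world coordinates). Camera axes: x right, y down, z forward; pixel columns grow to the right and rows downward; lengths in m; the calibration is good to about 2 mm. A picture is of the moment at which its call begins. calibration takes no time and is no camera call.
- ctrl.sign_off(): hands the job in, once; it reports no verdict.
The state is a dict: "time": time; "qpos": joint angles; "dq": joint speeds; "joint_efforts": joint torques, N m; "eef_pos": TCP position; "tcp_rot": TCP orientation; "contact_force": force on the tool from outside, world axes, zero at the start; "wrist_torque": the same for the moment, N m; "opening": opening from 0.0 (shut) to 1.0 (fully open).
Only numpy, scipy, OpenCV 4.12 (cv2) and the standard library are available. Lean on these libraries where they do the work, as an engineer would, in place of code of your own. Each camera call takes 0.05 s, during which the arm holds its last target. There are 200 camera calls.

### The job

Fit the thick fuse (the bigger of the two lying on the bench) into the open fuse base: one end against the spring contact so that the spring is pushed back, the other end pressed down between the two jaws of the clip until it is fully home, lying level in its seat and held. Let go of it.

Things in the scene. Friction and masses are not known exactly. Their poses are not given: they have to be found in the camera images.
- fuse_center (a point): Centre of the loose thick fuse, a cylinder 27 mm in diameter, 60 mm long, about 0.09 kg, lying on its side (centre 13.5 mm above the bench): white middle, a brass cap 15 mm long on each end, both ends alike. Its x axis runs along the fuse. A thin fuse (14 by 51 mm) and an upright black lens (33 mm across, 42 mm high) near it are not needed.
- seat (a point): Centre of the seated fuse, 42 mm above the bench, in the fixed fuse base (black plate 160 x 84 x 12 mm). x runs along the fuse from spring contact (-x) to clip (+x), z up. A fixed end stop stands at x = 30 mm; its top, from 2 mm below to 12 mm above the seat, leans outwards as a lead-in. Low rests bear the fuse's ends. From x = -13 to 16 mm both sides are open down to the plate, for fingers.
- clip (a point): Midway between the round tips of the two sprung copper jaws of the clip, 24 mm from the seat along +x and 11 mm above it. The jaws span x = 17 to 31 mm of the seat frame; their tips are 19 mm apart, and their tops 14 mm above the seat. They spread as the fuse is pushed down between them (6 to 10 N) and close over it. Same axes as the seat.
- contact (a joint): Push-back (m, towards the seat's -x) of the spring contact, an upright brass plate 26 mm wide: 0 at rest (face 22 mm from the seat, 52 mm from the stop), 0.008 with the fuse seated, at most 0.017; 1.5 N at rest, 3 N seated, 4 N at most. It reaches from 12 mm below to 24 mm above the seat, then a bevel to 30 mm. A grey bracket as high stands behind it, 58 mm from the seat.
There are look-alikes about, which are no part of the job. What is shaped like the part that bears fuse_center but orange is not meant.

How it is judged:
By the outcome, as a careful person would: the job done as asked, in the order asked, and still so for the second after the job is handed in, with the robot touching nothing.
It also fails if it takes over 42 s, if anything falls off the work surface, if the arm or the gripper's body presses on something with over 40 N, if the wrist force passes 120 N, or if a joint passes its speed limit or range.

## Working session

There is one attempt and no reset: what is moved stays moved. The work goes in short steps, Python scripts to look and compute and a shell command to move; the robot and the scene stay as the last step left them, time stands still between calls to the robot, and variables do not carry over. Pictures are saved under pics/ and viewed, on a budget of 10 in all, crops included, one or two more only if the job needs it, and the job is handed in when it is done.

```bash
mkdir -p pics; ls
python3 - <<'E'
from plant import status, cams
import cv2, numpy as np
for n in ("scene","top"):
    cv2.imwrite(f"pics/{n}0.png",cams.read_camera(n)); c=cams.calibration(n); print(n,{k:np.round(v,4).tolist() for k,v in c.items()})
s=status.get_state(); print(s)
E
```

```text
pics
scene {'camera_matrix': [[491.617, 0.0, 317.243], [0.0, 491.617, 231.7814], [0.0, 0.0, 1.0]], 'k1': -0.0771, 'cam_to_world': [[-0.508, 0.7056, -0.494, 0.9436], [0.8612, 0.4057, -0.3062, 0.287], [-0.0157, -0.581, -0.8137, 0.7813], [0.0, 0.0, 0.0, 1.0]]}
top {'camera_matrix': [[554.9077, 0.0, 322.2348], [0.0, 554.9077, 235.6125], [0.0, 0.0, 1.0]], 'k1': 0.0424, 'cam_to_world': [[0.0117, -0.9952, 0.0971, 0.434], [-0.9999, -0.0117, 0.0008, 0.0081], [0.0004, -0.0971, -0.9953, 0.9638], [0.0, 0.0, 0.0, 1.0]]}
{'time': 0.1, 'qpos': array([-1.31898749e+00,  2.87127227e-01,  1.57804644e+00,  8.96681205e-06,
        1.27859824e+00, -1.49990768e-01]), 'dq': array([-0.00098772, -0.00170912, -0.00277673,  0.00195079, -0.00165837,
       -0.00078   ]), 'joint_efforts': array([ 2.15540749e-03, -4.07293904e+01, -2.93697846e+01, -7.79761467e-05,
        3.43013693e-03, -1.49140067e-05]), 'eef_pos': array([ 0.26386983, -0.62068012,  0.24904344]), 'tcp_rot': array([ 9.79887095e-01,  1.99549726e-01, -5.11616176e-05, -1.08843601e-03]), 'contact_force': array([ 0.18271866, -0.11641396,  0.09889431]), 'wrist_torque': array([-0.01570276, -0.01181881, -0.01741747]), 'opening': 1.0030476500858152}
```

View pics/scene0.png

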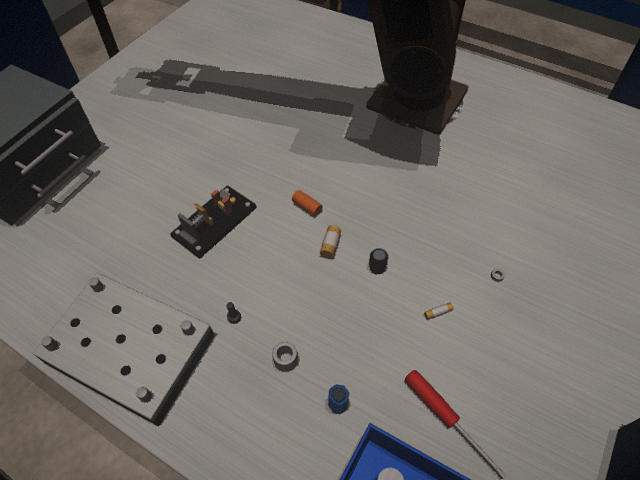

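View pics/top0.png

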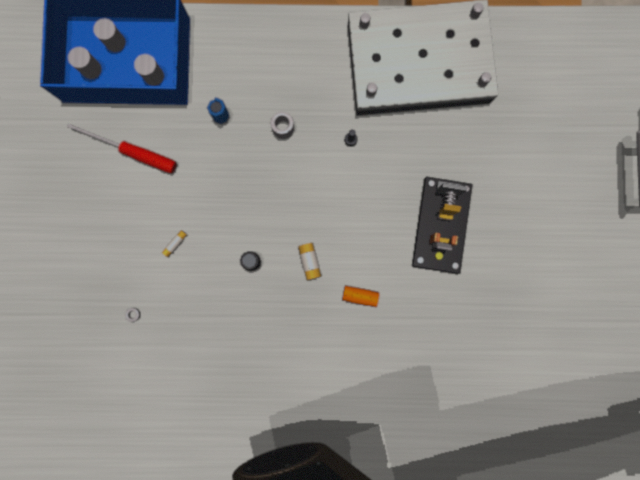

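The scene picture shows the thick white/brass fuse at (331,241) and the fuse base at (213,220). In the top picture they are at (309,261) and (443,225).

Candidates for the thick fuse (top pixels):
- white/brass, thick, at (309,261): this is the one described
- orange cylinder at (361,296): decoy
- thin fuse at (174,243)
- black lens at (250,261)

I'll check the choice in one close crop.

```bash
cat > h.py <<'E'
import cv2, numpy as np
from plant import status, cams
def ray(n,px):
    c=cams.calibration(n);K=np.array(c["camera_matrix"]);T=np.array(c["cam_to_world"])
    d=cv2.undistortPoints(np.array(px,float).reshape(-1,1,2),K,np.array([c["k1"],0,0,0.])).reshape(-1,2)
    return T[:3,3],np.c_[d,np.ones(len(d))]@T[:3,:3].T
def plane(n,px,z):
    o,d=ray(n,px); return o+d*((z-o[2])/d[:,2])[:,None]
def project(n,P):
    c=cams.calibration(n);K=np.array(c["camera_matrix"]);T=np.linalg.inv(np.array(c["cam_to_world"]))
    return cv2.projectPoints(np.array(P,float).reshape(-1,1,3),cv2.Rodrigues(T[:3,:3])[0],T[:3,3],K,np.array([c["k1"],0,0,0.]))[0].reshape(-1,2)
def tri(pa,pb):
    A=np.zeros((3,3));b=np.zeros(3)
    for n,p in(("top",pa),("scene",pb)):
        o,d=ray(n,[p]);d=d[0]/np.linalg.norm(d[0]);M=np.eye(3)-np.outer(d,d);A+=M;b+=M@o
    return np.linalg.solve(A,b)
E
python3 - <<'E'
import cv2,numpy as np
t=cv2.imread('pics/top0.png');s=cv2.imread('pics/scene0.png')
f=lambda im,x,y,w,h:cv2.resize(im[y:y+h,x:x+w],(400,h*400//w),interpolation=cv2.INTER_CUBIC)
a=np.hstack([f(t,400,170,80,60*2-10),f(s,165,180,100,80) if 0 else cv2.resize(s[175:265,165:265],(400,360),interpolation=cv2.INTER_CUBIC)[:550]]) if 0 else None
A=cv2.resize(t[170:280,400:480],(400,550),interpolation=cv2.INTER_CUBIC)
B=np.vstack([cv2.resize(s[178:262,165:265],(400,336),interpolation=cv2.INTER_CUBIC),cv2.resize(t[230:283,290:390],(400,214),interpolation=cv2.INTER_CUBIC)])
cv2.imwrite('pics/crop0.png',cv2.convertScaleAbs(np.hstack([A,B]),alpha=1.6))
E
```

```text
(no output)
```

View pics/crop0.png

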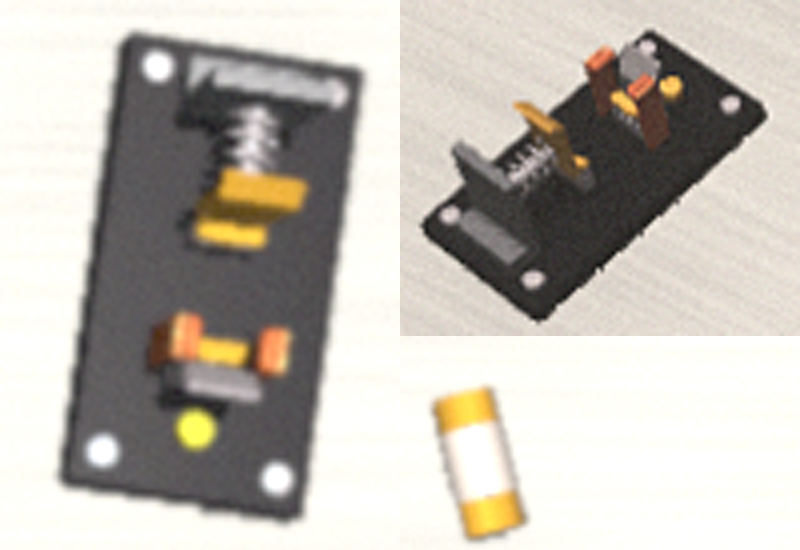

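The crop confirms the choice: white body, brass caps, thick, at top pixel (309,261). In the top view the base's copper jaws are at about (437,237) and (454,240), with the stop below them. The spring contact is at about (452,208), so seat +x points towards the robot. Next I measure.

Run:
```python
from h import *
t=cv2.imread('pics/top0.png');s=cv2.imread('pics/scene0.png')
def blobs(im,lo,hi,box,mn=4):
    x0,y0,x1,y1=box;h=cv2.cvtColor(im[y0:y1,x0:x1],cv2.COLOR_BGR2HSV)
    m=cv2.inRange(h,lo,hi);n,l,st,ce=cv2.connectedComponentsWithStats(m)
    return [(st[i,4],(ce[i]+[x0,y0]).round(2).tolist(),st[i,:4].tolist()) for i in range(1,n) if st[i,4]>=mn],m
# fuse
for n,im,box in(("top",t,(290,232,330,290)),("scene",s,(315,218,348,262))):
    b,m=blobs(im,(12,110,80),(35,255,255),box,15); print(n,"caps",b)
    c=np.array([x[1] for x in sorted(b,key=lambda q:-q[0])[:2]])
    P=plane(n,c,0.0135 if n=="top" else .0155); print(P.round(4),"ctr",P.mean(0).round(4),"len",np.linalg.norm(P[0]-P[1]).round(4),"ang",np.arctan2(*(P[1]-P[0])[[1,0]]).round(3))
# plate
for n,im,box in(("top",t,(400,165,485,285)),("scene",s,(160,175,265,262))):
    g=cv2.cvtColor(im,cv2.COLOR_BGR2GRAY)
    x0,y0,x1,y1=box;m=(g[y0:y1,x0:x1]<95).astype(np.uint8)
    m=cv2.morphologyEx(m,cv2.MORPH_OPEN,np.ones((3,3)))
    c=max(cv2.findContours(m,0,1)[0],key=cv2.contourArea)
    h=cv2.approxPolyDP(cv2.convexHull(c),3,True).reshape(-1,2)+[x0,y0]
    print(n,"plate",h.tolist()); print(plane(n,h,.012 ).round(4).tolist())
    print("copper",blobs(im,(3,90,70),(14,255,255),box)[0])
    print("brass",blobs(im,(16,120,60),(35,255,255),box)[0])
sc=np.array([(157,67),(335,95),(102,450),(277,480)])/5+[400,170]-.4
print("screws",plane("top",sc,.013).round(4).tolist())
```

```text
top caps [(np.int32(110), [305.91, 247.86], [9, 11, 15, 11]), (np.int32(122), [312.38, 273.88], [15, 37, 16, 11])]
[[0.4608 0.0249 0.0135]
 [0.5052 0.0366 0.0135]] ctr [0.483  0.0307 0.0135] len 0.046 ang 0.258
scene caps [(np.int32(71), [333.76, 228.59], [12, 7, 13, 10]), (np.int32(91), [327.8, 247.95], [6, 26, 14, 10])]
[[0.5008 0.0348 0.0155]
 [0.4563 0.0225 0.0155]] ctr [0.4786 0.0286 0.0155] len 0.0461 ang -2.872
top plate [[426, 177], [471, 189], [459, 273], [412, 266]]
[[0.6313, -0.1703, 0.012], [0.611, -0.2479, 0.012], [0.4655, -0.2255, 0.012], [0.4764, -0.1455, 0.012]]
copper [(np.int32(45), [436.87, 237.31], [33, 68, 8, 9]), (np.int32(54), [453.76, 239.39], [51, 70, 7, 10])]
brass [(np.int32(227), [449.11, 210.99], [39, 39, 22, 16]), (np.int32(49), [444.35, 239.8], [39, 72, 11, 6]), (np.int32(54), [438.61, 255.39], [35, 87, 8, 8])]
scene plate [[255, 204], [201, 257], [171, 236], [179, 215], [216, 192], [231, 188]]
[[0.4798, -0.146, 0.012], [0.635, -0.1617, 0.012], [0.6263, -0.2429, 0.012], [0.5786, -0.2626, 0.012], [0.4938, -0.2343, 0.012], [0.4696, -0.2137, 0.012]]
copper [(np.int32(30), [214.37, 192.43], [51, 15, 8, 6]), (np.int32(28), [224.68, 199.21], [62, 21, 7, 7])]
brass [(np.int32(27), [232.41, 199.44], [70, 22, 6, 6]), (np.int32(26), [220.5, 203.31], [58, 25, 6, 7]), (np.int32(37), [199.3, 207.27], [34, 29, 12, 8]), (np.int32(12), [209.58, 218.08], [48, 42, 4, 4])]
screws [[0.6206, -0.1787, 0.013], [0.6114, -0.2401, 0.013], [0.4875, -0.1591, 0.013], [0.4779, -0.2186, 0.013]]
```

Run:
```python
from h import *
a=np.pi-.153; X=np.array([np.cos(a),np.sin(a),0]);Y=np.array([-X[1],X[0],0])
C=np.array([.5494,-.1991,.012])
L=tri((437.0,236.2),(224.7,199.2));R=tri((454.6,239.6),(214.4,192.4));print("tri jaws",L.round(4),R.round(4))
m=(L+R)/2
def rel(p):return [round(float((p-C)@X)*1e3,1),round(float((p-C)@Y)*1e3,1),round(float(p[2])*1e3,1)]
print("tri mid",rel(m)); 
for n,l,r in(("top",(437.,236.2),(454.6,239.6)),("scene",(224.7,199.2),(214.4,192.4))):
    P=plane(n,[l,r],.056);print(n,P.round(4).tolist(),rel(P.mean(0)),np.linalg.norm(P[0]-P[1]))
print("rest",rel(plane("top",[(444.35,239.8)],.028)[0]),"dot",rel(plane("top",[(438.6,255.4)],.0125)[0]))
# contact plate: top edge z=.072, crop top (222,172)-(307,182); scene tip crop (515,103)-(555,125)
print("contact top",[rel(p) for p in plane("top",np.array([(222,172),(307,182)])/5+[399.6,169.6],.072)])
print("contact tri",rel(tri((452.5,205),(199.3,206))))
S=status.get_state();from scipy.spatial.transform import Rotation as Ro
M=Ro.from_quat(S['tcp_rot']).as_matrix();print(M.round(3),S['eef_pos'])
F=np.array([.481,.030,.0135]);print("fuse shift cm",(M.T@(F-S['eef_pos'])*100).round(2),"seatfrom",)
```

```text
tri jaws [ 0.5241 -0.1802  0.0536] [ 0.5191 -0.2095  0.0514]
tri mid [28.1, 0.0, 52.5]
top [[0.5238, -0.1795, 0.056], [0.5185, -0.2082, 0.056]] [28.7, -0.9, 56.0] 0.029162445791691985
scene [[0.5256, -0.1788, 0.056], [0.5219, -0.2066, 0.056]] [26.4, -2.4, 56.0] 0.028090765413950988
rest [28.7, 2.9, 28.0] dot [54.9, 0.2, 12.5]
contact top [[-23.4, -14.9, 72.0], [-24.6, 12.6, 72.0]]
contact tri [-23.1, -2.2, 73.0]
[[ 0.92   0.391 -0.001]
 [ 0.391 -0.92   0.002]
 [ 0.    -0.002 -1.   ]] [ 0.26386983 -0.62068012  0.24904344]
fuse shift cm [ 45.42 -51.34  23.68] seatfrom
```

Estimates:
- **Fuse:** (0.481, 0.030), axis at 0.262 rad.
- **Seat:** about (0.5455, -0.198), with x at 2.988 rad.

I move above the fuse now.

```bash
python3 -m inch '[[0.5,[45.4,-51.3,13],0.14],[0.5,[45.4,-51.3,13],0.14],[0.5,[45.4,-51.3,13],0.14],[0.5,[45.4,-51.3,13],0.14],[0.5,[45.4,-51.3,13],0.14],[0.5,[45.4,-51.3,13],0.14],[0.5,[45.4,-51.3,13],0.14],[0.5,[45.4,-51.3,13],0.14],[0.5,[45.4,-51.3,13],0.14],[0.5,[45.4,-51.3,13],0.14],[0.5,[45.4,-51.3,13],0.14],[0.5,[45.4,-51.3,13],0.14],[0.5,[45.4,-51.3,13],0.14],[0.5,[45.4,-51.3,13],0.14],[0.5,[45.4,-51.3,13],0.14],[0.5,[45.4,-51.3,13],0.14],[0.5,[45.4,-51.3,13],0.14]]' 60
python3 - <<'E'
from h import *
A=cams.read_camera("scene")[150:300,240:440];B=cams.read_camera("top")[180:330,220:420]
cv2.imwrite('pics/a1.png',cv2.convertScaleAbs(cv2.resize(np.hstack([A,B]),(800,300),interpolation=cv2.INTER_CUBIC),alpha=1.4))
from scipy.spatial.transform import Rotation as Ro
S=status.get_state();M=Ro.from_quat(S['tcp_rot']).as_matrix();print(M.round(3),(M.T@(np.array([.481,.03,.0135])-S['eef_pos'])*100).round(2))
E
```

```text
time: 1.8
eef_pos: [0.481, 0.0278, 0.1203]
tcp_rot: [0.991, 0.13, -0.0, 0.0]
contact_force: [0.5, -1.4, 0.9]
opening: 0.754
[[ 0.967  0.257  0.   ]
 [ 0.257 -0.967 -0.   ]
 [ 0.     0.    -1.   ]] [ 0.05 -0.28 10.71]
```

View pics/a1.png

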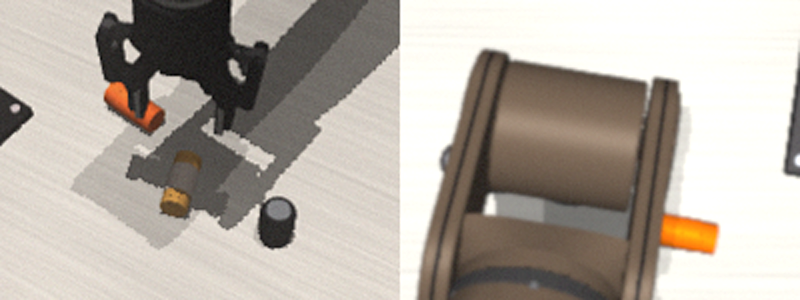

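The left half shows the fuse directly below the gripper at about (182,183), with the lens and the orange part clear of the fingers. I descend and close.

```bash
python3 -m inch '[[0.5,[0,0,4],0],[0.5,[0,0,8],0],[0.5,[0,0,8.8],0],[0.5,[0,0,9.6],0],[0.5,[0,0,9.6],0],[0.5,[0,0,9.6],0]]' 60; python3 -m inch '[[-1,[0,0,0],0],[-1,[0,0,0],0],[-1,[0,0,0],0],[-1,[0,0,0],0],[-1,[0,0,0],0],[-1,[0,0,0],0],[-1,[0,0,0],0],[-1,[0,0,0],0]]' 60
```

```text
time: 2.5
eef_pos: [0.4826, 0.028, 0.0259]
tcp_rot: [0.991, 0.13, 0.001, 0.0]
contact_force: [-0.1, -0.4, 0.7]
opening: 0.75
time: 3.3
eef_pos: [0.4821, 0.0285, 0.0256]
tcp_rot: [0.991, 0.131, 0.001, 0.0]
contact_force: [-1.6, -0.2, 6.1]
opening: 0.292
```

Gripped. I lift 11 cm at a firmer grip and look for slip or tilt.

```bash
python3 -m inch '[[-1,[0,0,0],0],[-1,[0,0,-1],0],[-1,[0,0,-4],0],[-1,[0,0,-8],0],[-1,[0,0,-11],0],[-1,[0,0,-11],0],[-1,[0,0,-11],0]]' 110
python3 - <<'E'
from h import *
im=cams.read_camera("scene");cv2.imwrite('pics/s2.png',im)
cv2.imwrite('pics/a2.png',cv2.convertScaleAbs(cv2.resize(im[110:250,270:420],(750,700)[:2] if 0 else (640,597),interpolation=cv2.INTER_CUBIC),alpha=1.6))
print(project("scene",[status.get_state()['eef_pos']]))
E
```

```text
time: 4.0
eef_pos: [0.4811, 0.0285, 0.1347]
tcp_rot: [0.991, 0.131, 0.001, 0.0]
contact_force: [-0.4, 0.2, -1.1]
opening: 0.267
[[330.83676201 199.27019519]]
```

View pics/a2.png

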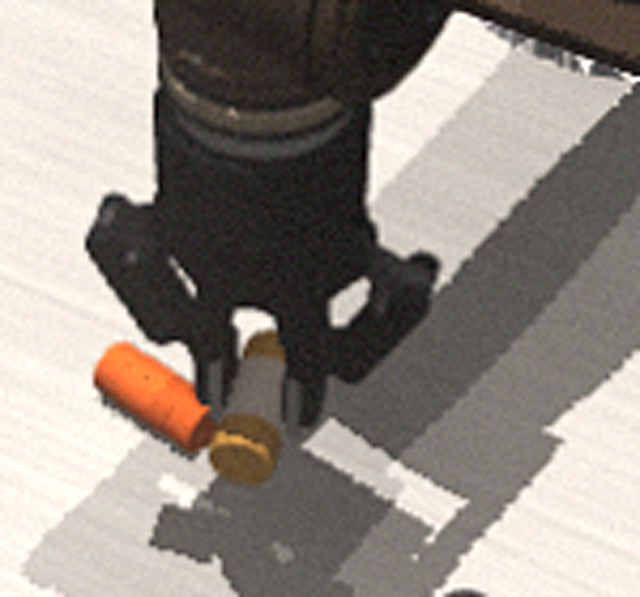

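Run:
```python
from h import *
from scipy.spatial.transform import Rotation as Ro
S=status.get_state();M=Ro.from_quat(S['tcp_rot']).as_matrix();p=S['eef_pos']
f=lambda q:((project("scene",[q])[0]-[270,110])*4.267).round(0)
for e in(-4,0,4):
  for d in(8,12,16): print(e,d,"near",f(p+M@[(30+e)/1e3,0,d/1e3]),"far top",f(p+M@[(-30+e)/1e3,0,(d-13.5)/1e3]),"white/brass near top",f(p+M@[(15+e)/1e3,0,(d-13.5)/1e3]))
```

```text
-4 8 near [243. 443.] far top [281. 309.] white/brass near top [253. 393.]
-4 12 near [243. 449.] far top [281. 316.] white/brass near top [253. 399.]
-4 16 near [243. 455.] far top [281. 322.] white/brass near top [253. 406.]
0 8 near [240. 451.] far top [278. 317.] white/brass near top [250. 401.]
0 12 near [240. 457.] far top [278. 323.] white/brass near top [250. 407.]
0 16 near [240. 463.] far top [278. 330.] white/brass near top [250. 413.]
4 8 near [238. 459.] far top [276. 324.] white/brass near top [247. 408.]
4 12 near [238. 465.] far top [276. 330.] white/brass near top [247. 415.]
4 16 near [238. 471.] far top [276. 337.] white/brass near top [247. 421.]
```

The fuse is held level. Its measured offset from the TCP is about 0–1 mm along and 12 mm below. I fly to the seat, staying high.

```bash
python3 -m inch '[[-1,[-0.75,23.1,0],0.415],[-1,[-0.75,23.1,0],0.415],[-1,[-0.75,23.1,0],0.415],[-1,[-0.75,23.1,0],0.415],[-1,[-0.75,23.1,0],0.415],[-1,[-0.75,23.1,0],0.415],[-1,[-0.75,23.1,0],0.415],[-1,[-0.75,23.1,0],0.415],[-1,[-0.75,23.1,0],0.415],[-1,[-0.75,23.1,0],0.415]]'
cat >> h.py <<'E'
from scipy.spatial.transform import Rotation as Ro
a=np.pi-.153; X=np.array([np.cos(a),np.sin(a),0]);Y=np.array([-X[1],X[0],0]);SEAT=np.array([.5455,-.198,.042])
def rep():
    S=status.get_state();M=Ro.from_quat(S['tcp_rot']).as_matrix();r=S['eef_pos']-SEAT
    print("TCP in seat mm",(np.array([r@X,r@Y,r[2]])*1e3).round(1),"tool x ang+.153",round(float(np.arctan2(M[1,0],M[0,0]))+.153,3),"tilt",M[2].round(3),"F seat",[round(float(S['contact_force']@v),1) for v in(X,Y,[0,0,1])],"t",S['time'],"op",S['opening'])
E
python3 - <<'E'
from h import *
rep();a=cams.read_camera("scene");b=cams.read_camera("top");cv2.imwrite('pics/s3.png',a);cv2.imwrite('pics/t3.png',b)
A=cv2.resize(a[120:270,155:285],(520,600),interpolation=cv2.INTER_CUBIC);B=cv2.resize(b[170:290,400:456],(280,600),interpolation=cv2.INTER_CUBIC)
cv2.imwrite('pics/a3.png',cv2.convertScaleAbs(np.hstack([A,B]),alpha=1.8))
E
```

```text
time: 5.05
eef_pos: [0.5335, -0.1953, 0.1341]
tcp_rot: [0.997, -0.076, -0.0, -0.0]
contact_force: [0.7, -0.2, -0.7]
opening: 0.269
TCP in seat mm [12.2 -0.9 92.1] tool x ang+.153 0.001 tilt [-0.001 -0.    -1.   ] F seat [-0.7, 0.1, -0.7] t 5.05 op 0.26921466187067755
```

View pics/a3.png

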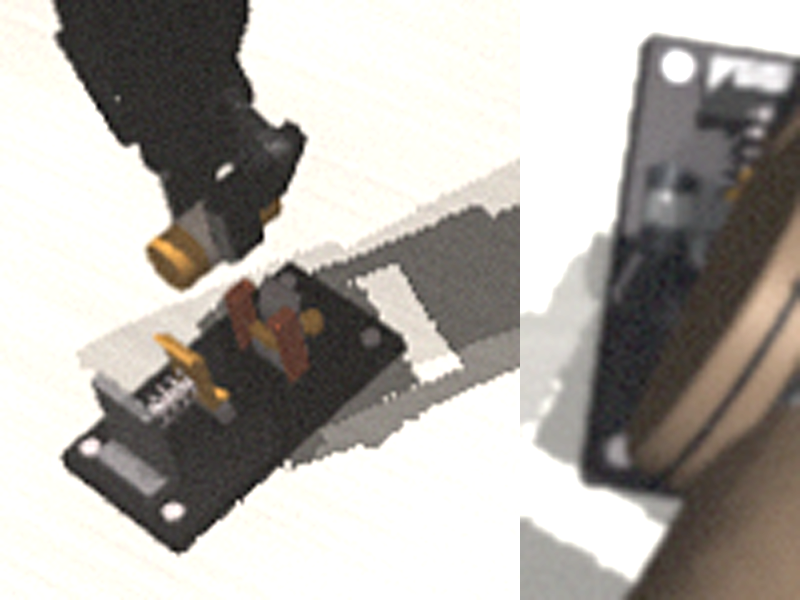

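The left half shows the fuse above and to the left of the jaws, at about (195,250), level and aligned with the base. The jaws are at (240,310) and (290,345), the contact at (190,370). I descend to just above the stop and jaws, clear of the contact, and look again.

```bash
python3 -m inch '[[-1,[-0.2,0,2],0],[-1,[-0.2,0,4],0],[-1,[-0.2,0,4.9],0],[-1,[-0.2,0,4.9],0],[-1,[-0.2,0,4.9],0]]'
python3 - <<'E'
from h import *
rep();a=cams.read_camera("scene");cv2.imwrite('pics/s4.png',a)
A=cv2.resize(a[160:260,165:285],(720,600),interpolation=cv2.INTER_CUBIC)
cv2.imwrite('pics/a4.png',cv2.convertScaleAbs(A,alpha=1.9))
E
```

```text
time: 5.65
eef_pos: [0.5322, -0.1964, 0.0859]
tcp_rot: [0.997, -0.076, 0.0, 0.0]
contact_force: [0.1, 0.2, -0.9]
opening: 0.274
TCP in seat mm [13.4  0.4 43.9] tool x ang+.153 0.0 tilt [ 0.001  0.    -1.   ] F seat [-0.0, -0.2, -0.9] t 5.65 op 0.27394026012567124
```

View pics/a4.png

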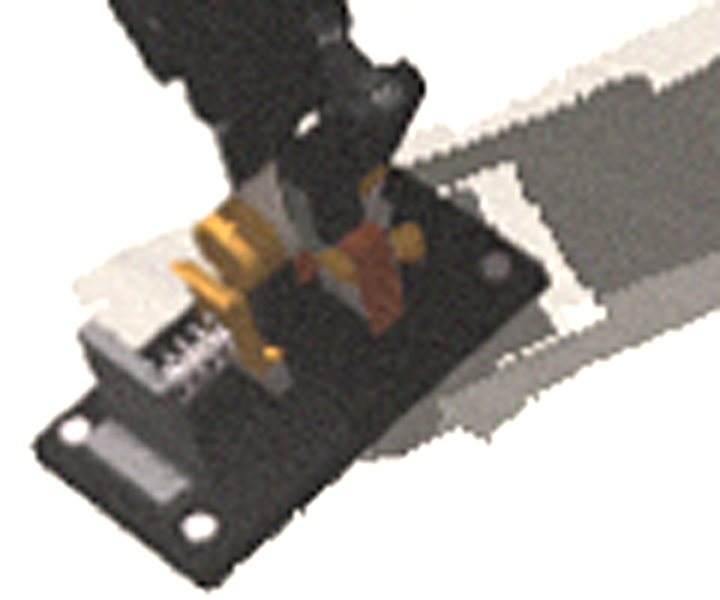

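Run:
```python
from h import *
S=status.get_state();p=S['eef_pos']
f=lambda n,q,o,k:((project(n,[q])[0]-o)*k).round(1)
for e in(-2,0,2): print(e,"face ctr",f("scene",p-X*(.030+e/1e3)-[0,0,.012],[165,160],6))
print("low edge",f("scene",p-X*.030-[0,0,.0255],[165,160],6),"+Y edge",f("scene",p-X*.03-[0,0,.012]+Y*.0135,[165,160],6),"-Y",f("scene",p-X*.03-[0,0,.012]-Y*.0135,[165,160],6))
for s in(-1,1):
  print("contact top (30 up), edge at -22",f("scene",SEAT-X*.022+Y*.013*s+[0,0,.024],[165,160],6),"-26 top",f("scene",SEAT-X*.026+Y*.013*s+[0,0,.03],[165,160],6))
  print("jaw top",f("scene",SEAT+X*.024+Y*.0145*s+[0,0,.014],[165,160],6),"jaw low outer",f("scene",SEAT+X*.017+Y*.0145*s+[0,0,-.03],[165,160],6))
```

```text
-2 face ctr [225.1 245.4]
0 face ctr [220.4 249.3]
2 face ctr [215.7 253.2]
low edge [229.2 276.3] +Y edge [191.2 228.4] -Y [250.  270.4]
contact top (30 up), edge at -22 [243.8 297.4] -26 top [230.4 293.4]
jaw top [358.1 230.4] jaw low outer [365.3 327.7]
contact top (30 up), edge at -22 [187.4 256.9] -26 top [173.9 252.6]
jaw top [295.7 187.3] jaw low outer [304.8 284.9]
```

The fuse lines up with the contact and jaws, about 1 mm off in +Y. I correct that, lower by 2 mm, and advance towards the contact to feel for it.

```bash
python3 -m inch '[[-1,[0,-0.1,0.2],0],[-1,[0.2,-0.1,0.2],0],[-1,[0.4,-0.1,0.2],0],[-1,[0.4,-0.1,0.2],0]]';python3 -c "from h import *;rep()"; python3 -m inch '[[-1,[0.2,0,0],0],[-1,[0.4,0,0],0],[-1,[0.4,0,0],0]]';python3 -c "from h import *;rep()";python3 -m inch '[[-1,[0.2,0,0],0],[-1,[0.4,0,0],0],[-1,[0.4,0,0],0]]';python3 -c "from h import *;rep()"
```

```text
time: 6.1
eef_pos: [0.536, -0.1959, 0.0836]
tcp_rot: [0.997, -0.076, -0.0, -0.0]
contact_force: [-1.1, 1.3, -0.5]
opening: 0.275
TCP in seat mm [ 9.7 -0.6 41.6] tool x ang+.153 0.0 tilt [-0.  0. -1.] F seat [1.3, -1.1, -0.5] t 6.1 op 0.2750589772000351
time: 6.4
eef_pos: [0.5398, -0.1965, 0.0832]
tcp_rot: [0.997, -0.076, -0.0, -0.0]
contact_force: [-2.7, 0.9, 0.0]
opening: 0.269
TCP in seat mm [ 5.8 -0.6 41.2] tool x ang+.153 -0.0 tilt [-0.001 -0.    -1.   ] F seat [2.8, -0.5, 0.0] t 6.4 op 0.2689039770705878
time: 6.7
eef_pos: [0.5437, -0.197, 0.0831]
tcp_rot: [0.997, -0.076, -0.0, -0.0]
contact_force: [-3.3, 0.6, 0.7]
opening: 0.271
TCP in seat mm [ 1.9 -0.7 41.1] tool x ang+.153 -0.0 tilt [-0.001 -0.    -1.   ] F seat [3.3, -0.1, 0.7] t 6.7 op 0.2712512603316986
```

The spring is felt at 2.8 N, then 3.3 N. I push 2 mm more and look before pressing down.

```bash
python3 -m inch '[[-1,[0.2,0,0],0],[-1,[0.2,0,0],0]]'
python3 - <<'E'
from h import *
rep();a=cams.read_camera("scene");cv2.imwrite('pics/s5.png',a);rep()
A=cv2.resize(a[175:245,185:265],(800,600) if 0 else (685,600),interpolation=cv2.INTER_CUBIC)
cv2.imwrite('pics/a5.png',cv2.convertScaleAbs(A,alpha=2.2))
E
```

```text
time: 6.9
eef_pos: [0.5457, -0.1973, 0.0831]
tcp_rot: [0.997, -0.076, -0.0, -0.0]
contact_force: [-3.5, 0.7, 0.0]
opening: 0.272
TCP in seat mm [-0.1 -0.7 41.1] tool x ang+.153 -0.0 tilt [-0.001 -0.    -1.   ] F seat [3.6, -0.2, 0.0] t 6.9 op 0.27152788515097914
TCP in seat mm [ 0.  -0.7 41.1] tool x ang+.153 -0.0 tilt [-0.001 -0.    -1.   ] F seat [3.7, 0.5, 0.2] t 6.95 op 0.26891378674782584
```

View pics/a5.png

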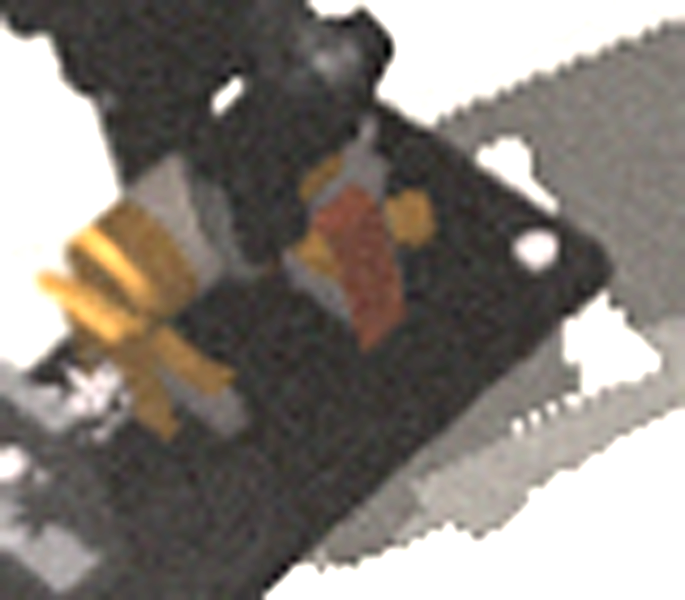

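The picture shows the contact pushed back by the near cap at about (100,290), and the far cap at (320,180) now just inside the stop. The force of 3.6 N means about 11 mm of push-back. I press down level, in stages.

```bash
python3 -m inch '[[-1,[0,0,0.3],0],[-1,[0,0,0.6],0],[-1,[0,0,0.9],0],[-1,[0,0,1.2],0],[-1,[0,0,1.2],0]]' 120;python3 -c "from h import *;rep()";python3 -m inch '[[-1,[0,0,0.3],0],[-1,[0,0,0.6],0],[-1,[0,0,0.9],0],[-1,[0,0,0.9],0]]';python3 -c "from h import *;rep()"
```

```text
time: 7.45
eef_pos: [0.5466, -0.1982, 0.0722]
tcp_rot: [0.997, -0.077, 0.001, 0.001]
contact_force: [-3.3, -0.2, 3.5]
opening: 0.269
TCP in seat mm [-1.1 -0.  30.2] tool x ang+.153 -0.0 tilt [ 0.002  0.001 -1.   ] F seat [3.2, 0.7, 3.5] t 7.45 op 0.26888288842852387
time: 7.85
eef_pos: [0.5458, -0.1976, 0.0618]
tcp_rot: [0.997, -0.077, 0.0, 0.0]
contact_force: [-2.2, 0.2, 1.8]
opening: 0.27
TCP in seat mm [-0.2 -0.5 19.8] tool x ang+.153 -0.0 tilt [ 0.  0. -1.] F seat [2.2, 0.1, 1.8] t 7.85 op 0.27021154716862034
```

```bash
python3 -m inch '[[-1,[0,0,0.2],0],[-1,[0,0,0.4],0],[-1,[0,0,0.6],0],[-1,[0,0,0.6],0]]';python3 -c "from h import *;rep()";python3 -m inch '[[-1,[0,0,0.1],0],[-1,[0,0,0.2],0],[-1,[0,0,0.2],0]]';python3 -c "from h import *;rep()"
```

```text
time: 8.25
eef_pos: [0.5452, -0.1973, 0.0553]
tcp_rot: [0.997, -0.076, -0.001, -0.0]
contact_force: [-3.0, -0.6, -2.3]
opening: 0.265
TCP in seat mm [ 0.4 -0.7 13.3] tool x ang+.153 -0.0 tilt [-0.001 -0.    -1.   ] F seat [2.9, 1.0, -2.3] t 8.25 op 0.2649159022275565
time: 8.55
eef_pos: [0.5455, -0.1974, 0.0545]
tcp_rot: [0.997, -0.076, -0.001, -0.0]
contact_force: [-4.4, -1.2, 2.4]
opening: 0.269
TCP in seat mm [ 0.1 -0.6 12.5] tool x ang+.153 -0.0 tilt [-0.001 -0.    -1.   ] F seat [4.2, 1.9, 2.4] t 8.55 op 0.26873349307139305
```

The jaws pulled the fuse down (-2.3 N), then it met the rests (+2.4 N). I now slide towards the stop and press lightly.

```bash
python3 -m inch '[[-1,[-0.1,0,0.1],0],[-1,[-0.2,0,0.1],0],[-1,[-0.2,0,0.1],0]]';python3 -c "from h import *;rep()";python3 -m inch '[[-1,[-0.1,0,0.1],0],[-1,[-0.15,0,0.1],0],[-1,[-0.15,0,0.1],0]]';python3 -c "from h import *;rep()"
```

```text
time: 8.85
eef_pos: [0.5453, -0.1974, 0.0544]
tcp_rot: [0.997, -0.077, 0.002, 0.0]
contact_force: [0.0, 0.2, 3.7]
opening: 0.269
TCP in seat mm [ 0.3 -0.6 12.4] tool x ang+.153 -0.0 tilt [ 0.004  0.001 -1.   ] F seat [0.0, -0.2, 3.7] t 8.85 op 0.26879500838629033
time: 9.15
eef_pos: [0.5448, -0.1977, 0.0543]
tcp_rot: [0.997, -0.077, 0.003, 0.001]
contact_force: [1.1, 0.8, 5.0]
opening: 0.266
TCP in seat mm [ 0.8 -0.2 12.3] tool x ang+.153 -0.001 tilt [ 0.007  0.001 -1.   ] F seat [-1.0, -0.9, 5.0] t 9.15 op 0.26609569809812783
```

It is stalled against the stop in x and on the rests in z. I relieve the preload, open, and retract upwards.

```bash
python3 -m inch '[[-1,[0.2,0,-0.2],0],[-1,[0.25,0,-0.2],0],[0.2,[0.25,0,-0.2],0],[0.2,[0.25,0,-0.2],0],[0.2,[0.25,0,-0.2],0],[0.2,[0.25,0,-0.2],0],[0.2,[0.25,0,-0.2],0]]';python3 -c "from h import *;rep()"; python3 -m inch '[[0.2,[0.25,0,-2],0],[0.2,[0.25,0,-6],0],[0.2,[0.25,0,-11],0],[0.2,[0.25,0,-16],0],[0.2,[-5,15,-18],0],[0.2,[-5,15,-18],0],[0.2,[-5,15,-18],0],[0.2,[-5,15,-18],0],[0.2,[-5,15,-18],0]]'
python3 - <<'E'
from h import *
a=cams.read_camera("scene");b=cams.read_camera("top");cv2.imwrite('pics/s6.png',a);cv2.imwrite('pics/t6.png',b)
A=cv2.resize(a[178:262,165:265],(476,400),interpolation=cv2.INTER_CUBIC);B=cv2.resize(b[170:280,400:480],(290,400),interpolation=cv2.INTER_CUBIC)
cv2.imwrite('pics/a6.png',cv2.convertScaleAbs(np.hstack([A,B]),alpha=1.7))
E
```

```text
time: 9.85
eef_pos: [0.5449, -0.1971, 0.0543]
tcp_rot: [0.997, -0.077, 0.0, -0.0]
contact_force: [-0.6, -0.5, -0.0]
opening: 0.599
TCP in seat mm [ 0.7 -0.7 12.3] tool x ang+.153 -0.0 tilt [ 0. -0. -1.] F seat [0.5, 0.6, -0.0] t 9.85 op 0.5991461819147514
time: 10.75
eef_pos: [0.4718, -0.3394, 0.2346]
tcp_rot: [0.997, -0.078, 0.0, 0.0]
contact_force: [0.1, 0.8, -0.4]
opening: 0.6
```

View pics/a6.png

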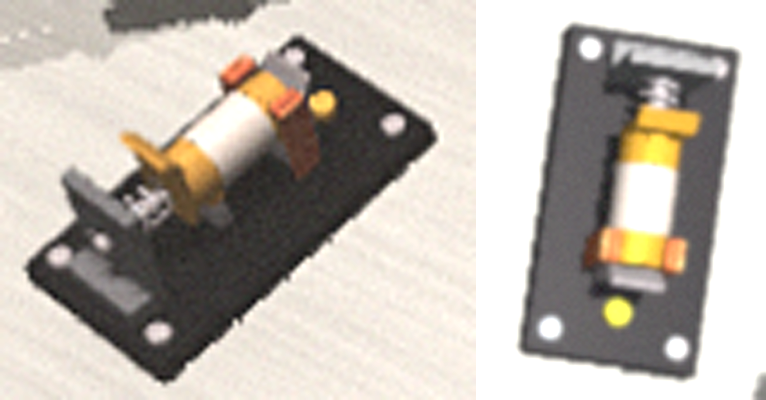

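Both views show the fuse between the jaws, up to the stop, with the contact pushed back. I check height and level numerically from the white band.

Run:
```python
from h import *
res={}
for n,f,box in(("scene","s6",(195,190,240,232)),("top","t6",(425,200,465,250))):
    im=cv2.imread(f"pics/{f}.png");x0,y0,x1,y1=box;h=cv2.cvtColor(im[y0:y1,x0:x1],cv2.COLOR_BGR2HSV)
    m=cv2.inRange(h,(0,0,105),(180,70,255))if n=="scene" else cv2.inRange(h,(0,0,120),(180,70,255))
    k,l,st,ce=cv2.connectedComponentsWithStats(m);i=1+np.argmax(st[1:,4]);c=ce[i]+[x0,y0]
    mm=cv2.inRange(h,(8,90,60),(35,255,255))
    print(n,"white",st[i],c.round(1),"exp",project(n,[SEAT,SEAT+[0,0,.005]]).round(1).tolist());res[n]=c
    b=cv2.connectedComponentsWithStats(mm);print([(b[2][j,4],(b[3][j]+[x0,y0]).round(1)) for j in range(1,b[0]) if b[2][j,4]>20])
    pts=np.argwhere(l==i)[:,::-1]+[x0,y0];print("rect",cv2.minAreaRect(pts.astype(np.float32)))
    print("axis px",[(lambda q:np.degrees(np.arctan2(*(q[1]-q[0])[::-1])).round(1))(project(n,[SEAT-X*.015-[0,0,.015*t],SEAT+X*.015+[0,0,.015*t]])) for t in(0,.05,.1)])
p=tri(res["top"],res["scene"]);r=p-SEAT;print("white centre in seat mm",(np.array([r@X,r@Y,r[2]])*1e3).round(1))
```

```text
scene white [  0   0  27  23 406] [206. 200.] exp [[211.8, 206.9], [211.3, 205.3]]
[(np.int32(97), array([219.7, 196.3])), (np.int32(30), array([232.4, 199.4])), (np.int32(111), array([203.2, 212.3]))]
rect ((208.0, 201.0), (22.0, 26.0), 90.0)
axis px [np.float64(-40.3), np.float64(-42.1), np.float64(-43.8)]
top white [ 13  15  17  20 272] [446.4 224.1] exp [[446.3, 224.2], [446.9, 223.8]]
[(np.int32(278), array([450. , 207.2])), (np.int32(243), array([445. , 238.2]))]
rect ((446.4299621582031, 223.989990234375), (14.9906644821167, 18.24335479736328), 8.130102157592773)
axis px [np.float64(98.3), np.float64(97.7), np.float64(97.1)]
white centre in seat mm [-1.1  0.3 21.2]
```

```bash
python3 -c "
from plant import ctrl;print(ctrl.sign_off())"
```

```text
the job is handed in; nothing more can be done
None
```

The thick fuse is in the base and released, and the job is handed in at about 11 s of the 42 s allowed. I pushed its end against the spring contact first (3.6 N, roughly 11 mm of push-back). I then pressed it down level between the jaws, slid it up to the stop, let go and retracted the arm.

**Last checks:**
- **Forces:** the jaws pulled the fuse down (-2.3 N), then the rests took up to 5 N with the fuse stalled. Its centre was then about 42 mm above the bench, matching the seat.
- **Top view:** after release, the white band's centre was within 0.2 px of where it should be when seated.
- **Scene view:** read by eye, the fuse's edges run at about -39°, against -40.3° expected for level. The contact is still pushed back and the jaws are closed over the clip end.

**Failed check:** the automatic two-view height measurement gave a meaningless 21 mm. The white band's mask in the scene view had merged with the pale bench, so I discarded it. Height and level therefore rest on the force and tool readings and on the edges read by eye. I did not do a separate press test on the clip end.

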